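# Open a terminal box whose catch may be on, and hold the cover up

## Task

An electrician needs both hands inside the grey terminal box on the bench: open its hinged cover by the bow handle and hold it up for them. Nobody can see from outside whether the catch inside is on, so before touching the knob try the cover with a gentle pull at the handle; if it is caught, do not force it, but turn the round knob a quarter turn, until it clicks over into its next detent, and then lift. Finish holding the cover still by its handle at least half-way to upright (45 degrees or more), without letting go; leave the screwdriver, the spanner and the tape measure where they lie.

Things in the scene. Friction and masses are not known exactly. Their poses are not given: they have to be found in the camera images.
- terminal_box: grey cast box 160 x 220 x 85 mm, screwed to the bench; origin under its centre, x points to the hinge side (away from the robot), y to the left along the hinge, z up
- cover (a joint): opening angle of the cover (rad): 0 shut, grows as the front edge is lifted, stop at 1.25; the cover weighs about 0.5 kg with what it carries (when free, 2 to 5 N at the handle lifts it) and falls shut by itself from any angle
- cover_hinge (a point): middle of the hinge axis, on the top back edge of the box, 87 mm above the bench; y of the point runs along the hinge
- handle_bar (a point): middle of the handle's round steel bar: 10 mm thick, 64 mm straight, parallel to the hinge (box y), 40 mm above the cover's top, on the cover's right half; shut, it lies 128 mm in front of the hinge axis and 46 mm above it. The bar can turn between the fingers as the cover swings. The point turns with the cover
- knob_grip (a point): on the axis of the round black fluted knob, at the height to grip: 42 mm in diameter, its top 13 mm above this point, the cover 27 mm below it; on the cover's front left, 102 mm left of the handle's middle. No mark, no stop, turns both ways; a detent every 90 degrees. About 0.15 N m starts it; past 45 degrees it snaps on by itself. The point does not turn with the knob
- screwdriver_2_mid (a point): middle of a screwdriver lying on the bench in front of the box, 170 x 23 mm; to be left alone
- spanner_13_mid (a point): middle of a combination spanner lying in front of the box and to the right, 172 x 24 x 9 mm; to be left alone
- tape_measure_mid (a point): middle of a tape measure lying behind the box, 64 x 69 x 32 mm; to be left alone
- keeper (a point): under side of the steel lip inside the front wall below the knob, unseen while shut. The knob's double-ended latch bar catches under it in two opposite detents and is clear in the two between: each click changes caught to free or free to caught; it starts caught or free. Caught, the cover lifts 2 mm in front (0.014 rad), then bears on the lip; over 40 N there is forcing it

How it is judged:
By the outcome, as a careful person would: the job done as asked, in the order asked, and still so for the second after the job is handed in, while the arm keeps its last pose, push and grip.
It also fails if it takes over 72 s, if anything falls off the work surface, if the arm or the gripper's body presses on something with over 40 N, if the wrist force passes 120 N, or if a joint passes its speed limit or range.

## Robot

A 6-joint arm with a two-finger parallel gripper is mounted at the origin on the work surface; the furniture and walls round the work are solid. World frame = base frame: x ahead of the robot, y to its left, z up, the work surface at z = 0. Lengths are in m, angles in rad, forces in N, time in s.
With the tool pointing down it reaches from about 0.375 to 0.975 m from the base axis. Payload 3.8 kg.
Tool frame: the origin (TCP) lies where the fingers leave the gripper's body, on its centre line; the fingertips stand 73 mm ahead of it and the grasp point (between the pads) lies 54 mm ahead of it; z points along the fingers, y is the line along which they close (so a half turn about z gives the same grasp; the last joint's range is limited). The gripper opens to 85 mm and grips with 20 to 120 N. Pads are 22 mm wide; open, the fingers measure 114 mm over their backs; the gripper's body (76 mm by 85 mm) begins 54 mm behind the grasp point. The pads swing forward as they close: fully open they stand 13 mm farther back than shut.
Start: joints at [-1.363, 0.264, 1.604, -0, 1.274, -0.037], TCP at [0.164, -0.655, 0.304] pointing down, gripper open.
Joint ranges: [-2.63, 2.63], [-0.94, 2.18], [0.31, 2.57], [-1.31, 4.45], [0, 2.66], [-2.55, 2.55]. Speed limits (rad/s): [2.57, 2.57, 3.14, 3.14, 3.14, 3.14].

## Interface

Orientations are given as a rotation vector (axis times angle).
In Python, from workcell import read_state, viewer, bot gives the robot as it stands.
- The arm moves only by the tool jog_arm, never from a script. Its argument "increments" is a list that holds one entry, the list of rows, each a list of 7 numbers: the shift along the tool's x, y, z in units of 30 mm (1.0 is 30 mm), then the turn, a rotation vector about the tool's x, y, z in units of 6 degrees (1.0 is 6 degrees), then the opening, from -1 (shut) to 1 (fully open). A call has exactly 5 rows; each row shifts and turns the commanded pose from where the row before left it, along the tool's axes as they then stand; what a row does not reach is not made up. A row lasts 1/12 s, in which the tool goes at most 41.7 mm and 7.16 degrees, less where a joint would pass 70% of its speed; a pose out of reach is approached as far as the arm can. A call is refused whole if a number of a shift passes 1 or a number of a turn 1, either way. A call with a gripper value outside its range is refused whole. The fingers move at their own pace and stop on an object; "force" is the grip in N (left out, the last holds). Time passes only in rows, so rows that do not move let the fingers close, or fill a call up. It gives the time, the measured TCP pose, the force, the opening and the grip force at its end, in the units of the state.
- read_state(): the state, without advancing time (a new reading comes with each control period).
- viewer.read_camera(name): name is "side" or "top"; returns (picture, depth): 384x512x3 uint8, blue, green, red; 384x512 float32, m along the optical axis (not along the pixel's ray), 0 where there is no reading.
- viewer.camera_params(name): a dict with "fx", "fy", "cx", "cy" (pixels), "R" (3x3) and "t" (3): a world point X has camera coordinates R X + t. Camera axes: x right, y down, z forward; pixel columns grow to the right and rows downward; lengths in m; the calibration is good to about 2 mm. A picture is of the moment at which its call begins. camera_params takes no time and is no camera call.
- bot.finish_job(): hands the job in; it is judged then, once.
The state is a dict: "time": time; "q": joint angles; "joint_vel": joint speeds; "joint_torque": joint torques, N m; "tool_pos": TCP position; "tcp_rot": TCP orientation; "wrist_force": force on the tool from outside, world axes, zero at the start; "torque": the same for the moment, N m; "width": opening from 0.0 (shut) to 1.0 (fully open); "grip_force": force on a finger pad.
Only numpy, scipy, OpenCV 4.12 (cv2) and the standard library are available. Lean on these libraries where they do the work, as an engineer would, in place of code of your own. Each camera call takes 0.05 s, during which the arm holds its last target. There are 200 camera calls.

## Working session

There is one attempt and no reset: what is moved stays moved. The work goes in short steps, Python scripts to look and compute and a tool call to move; the robot and the scene stay as the last step left them, time stands still between calls to the robot, and variables do not carry over. Pictures are saved under pics/ and viewed, at most 10 in all, crops included, and the job is handed in when it is done.

Besides the shell and the picture viewer there is one more tool, called by a JSON object that holds its "api" and its "payload". jog_arm: Moves the arm, as the interface text tells. Its arguments: {"type":"object","properties":{"increments":{"type":"array","items":{"type":"array","items":{"type":"array","items":{"type":"number"}}}},"force":{"type":"number"}},"required":["increments"]}

```bash
mkdir -p pics; ls
python3 - <<'E'
from workcell import read_state, viewer, bot
import cv2,numpy as np
s=read_state();print(s)
for n in("top","side"):
    im,d=viewer.read_camera(n);cv2.imwrite(f"pics/{n}0.png",im);np.save(f"pics/{n}0.npy",d)
    print(n,viewer.camera_params(n))
E
```

```text
pics
{'time': 0.0, 'q': array([-1.36287620e+00,  2.64765211e-01,  1.60538903e+00,  4.26724993e-06,
        1.27368368e+00, -3.68931259e-02]), 'joint_vel': array([-2.55509433e-04, -1.83929965e-03, -2.43285860e-03, -1.73145411e-03,
       -1.62992031e-04, -2.69372352e-05]), 'joint_torque': array([ 1.27203948e-03, -5.15112126e+01, -3.67313719e+01,  1.60415138e-04,
        1.28136249e-02,  5.27927781e-07]), 'tool_pos': array([ 0.16348921, -0.6543139 ,  0.30254559]), 'tcp_rot': array([-3.11586574e+00, -3.83317010e-01,  2.94633122e-04]), 'wrist_force': array([-0.83589985,  0.58140412,  0.0699816 ]), 'torque': array([-0.00291963,  0.01562813,  0.00095124]), 'grip_force': 0.0, 'width': 0.9974166940298709}
top {'fx': 480.22979704376684, 'fy': 480.22979704376684, 'cx': 254.38731449350323, 'cy': 201.1182615883127, 'R': array([[ 0.01816022, -0.99975494, -0.01265983],
       [-0.98239787, -0.01548764, -0.18615733],
       [ 0.18591564,  0.01581765, -0.98243838]]), 't': array([-0.02525019,  0.53001478,  1.22558295])}
side {'fx': 389.9158826980818, 'fy': 389.9158826980818, 'cx': 257.4171837893265, 'cy': 190.338274628825, 'R': array([[-0.81932008, -0.57307508,  0.01730787],
       [-0.38003467,  0.52023349, -0.76480767],
       [ 0.42928808, -0.63319987, -0.64402614]]), 't': array([0.41916677, 0.29967038, 0.78779782])}
```

View pics/top0.png

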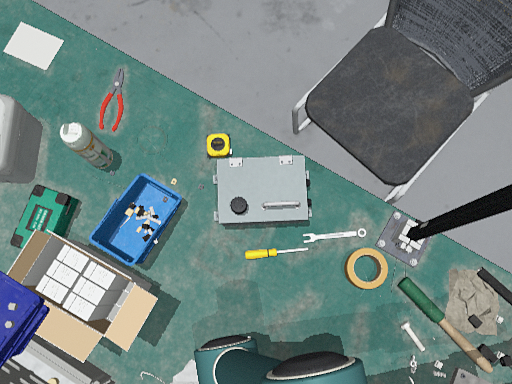

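View pics/side0.png

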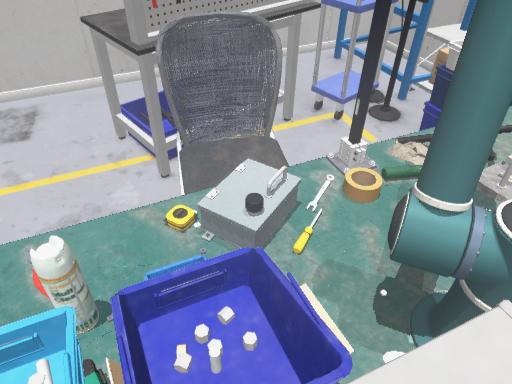

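The top view shows the box at columns 217–310, rows 155–224, with the knob at (239,205) and the handle bar at (263–299,205). The tape is at (218,146), the screwdriver at (275,253) and the spanner at (335,236). A camera post stands at (405,240) and leans out to the right. In the side view the knob is at (254,202) and the handle at (277,180).

```bash
cat > h.py <<'E'
import numpy as np,cv2
from workcell import read_state, viewer, bot
from scipy.spatial.transform import Rotation as Ro
def cloud(d,c):
    v,u=np.indices(d.shape);P=np.stack([(u-c['cx'])/c['fx']*d,(v-c['cy'])/c['fy']*d,d],-1)
    return (P-c['t'])@c['R']
def ray(n,u,v,z):
    c=viewer.camera_params(n);d=c['R'].T@np.array([(u-c['cx'])/c['fx'],(v-c['cy'])/c['fy'],1]);o=-c['R'].T@c['t']
    return o+d*(z-o[2])/d[2]
E
python3 - <<'E'
from h import *
np.set_printoptions(precision=4,suppress=True)
im=cv2.imread("pics/top0.png");d=np.load("pics/top0.npy");c=viewer.camera_params("top");P=cloud(d,c)
hsv=cv2.cvtColor(im,cv2.COLOR_BGR2HSV)
R=np.zeros(d.shape,bool);R[145:232,205:325]=1
m=R&(P[...,2]>.083)&(P[...,2]<.103)&(d>0)
r=cv2.minAreaRect(P[m][:,:2].astype(np.float32));print("cover",r,cv2.boxPoints(r),np.median(P[m][:,2]))
# knob: dark blob
k=(R&(hsv[...,2]<60)).astype(np.uint8);k[:190]=0;k[:,255:]=0
n,l,st,ce=cv2.connectedComponentsWithStats(k);i=1+st[1:,4].argmax();print("knob px",ce[i],st[i]);kz=P[l==i];print("z",np.percentile(kz[:,2],[10,50,90]),kz.mean(0))
print("knob ray z.133",ray("top",*ce[i],.131))
h=R&(P[...,2]>.12)&(P[...,2]<.15);h[:,:255]=0
hp=P[h];print("handle",h.sum(),hp.mean(0),hp.min(0),hp.max(0))
r=cv2.minAreaRect(np.argwhere(h)[:,::-1].astype(np.float32));print("handle px",r,ray("top",*r[0],.136))
# side triangulation
im2=cv2.imread("pics/side0.png");d2=np.load("pics/side0.npy");P2=cloud(d2,viewer.camera_params("side"))
R2=np.zeros(d2.shape,bool);R2[150:250,190:310]=1
m=R2&(P2[...,2]>.083)&(P2[...,2]<.103);r=cv2.minAreaRect(P2[m][:,:2].astype(np.float32));print("side cover",cv2.boxPoints(r),np.median(P2[m][:,2]))
h=R2&(P2[...,2]>.12)&(P2[...,2]<.15);h[:,:266]=0;print("side handle",P2[h].mean(0),P2[h].min(0),P2[h].max(0))
h=R2&(P2[...,2]>.12)&(P2[...,2]<.15);h[:,266:]=0;print("side knob",P2[h].mean(0),P2[h].min(0),P2[h].max(0))
# obstacles: post
for n,Q,dd in(("top",P,d),("side",P2,d2)):
  for a,b in((.1,.3),(.3,.5),(.5,.8)):
    w=(dd>0)&(Q[...,2]>a)&(Q[...,2]<b)&(Q[...,0]>.3)&(Q[...,0]<1)&(abs(Q[...,1])<.7)
    q=Q[w];print(n,a,b,w.sum(),q.min(0) if len(q) else '',q.max(0) if len(q) else '',np.median(q,0) if len(q) else '')
for nm,(u,v) in dict(post=(410,235),tape=(218,146),scr=(275,253),span=(335,236)).items():print(nm,ray("top",u,v,.005))
E
```

```text
cover ((0.5561112761497498, -0.034850552678108215), (0.17369015514850616, 0.23013128340244293), 3.5179553031921387) [[ 0.4624  0.0747]
 [ 0.4765 -0.155 ]
 [ 0.6499 -0.1444]
 [ 0.6357  0.0853]] 0.09279080013870783
knob px [240.2286 210.5429] [232 204  15  10  35]
z [0.1216 0.1294 0.1346] [0.4911 0.0172 0.1284]
knob ray z.133 [0.4907 0.017  0.131 ]
handle 148 [ 0.5094 -0.0838  0.1356] [ 0.5024 -0.1286  0.1222] [ 0.5167 -0.0391  0.142 ]
handle px ((280.98077392578125, 203.4038543701172), (4.28809118270874, 36.1102409362793), 88.15238952636719) [ 0.5093 -0.0834  0.136 ]
side cover [[ 0.4642  0.0767]
 [ 0.4793 -0.1574]
 [ 0.6517 -0.1463]
 [ 0.6366  0.0878]] 0.09219068406160771
side handle [ 0.5106 -0.0752  0.1332] [ 0.5047 -0.1244  0.1201] [ 0.518  -0.0364  0.1393]
side knob [0.5046 0.027  0.1303] [0.4877 0.0038 0.1201] [0.5277 0.0443 0.1352]
top 0.1 0.3 8233 [ 0.3    -0.4271  0.1   ] [0.7614 0.6393 0.2997] [0.4111 0.4334 0.153 ]
top 0.3 0.5 1046 [ 0.3001 -0.4275  0.3003] [0.4632 0.4625 0.4998] [ 0.4369 -0.4109  0.4186]
top 0.5 0.8 637 [ 0.4273 -0.4277  0.5003] [ 0.4628 -0.4037  0.6011] [ 0.4401 -0.4115  0.5472]
side 0.1 0.3 4162 [ 0.3938 -0.4299  0.1   ] [0.6871 0.5019 0.2998] [0.6299 0.4141 0.1835]
side 0.3 0.5 10971 [ 0.3    -0.431   0.3003] [0.466  0.5839 0.4853] [0.3416 0.4939 0.4056]
side 0.5 0.8 0   
post [ 0.4523 -0.4378  0.005 ]
tape [0.695  0.0897 0.005 ]
scr [ 0.3975 -0.0736  0.005 ]
span [ 0.4462 -0.2355  0.005 ]
```

The cover is at z 0.093 (expected 0.093), the bar at z about 0.135 (expected 0.133), and the handle sits 47 mm in front of the box centre, so the measurements agree. The yaw is about 3.6° and the post stands at (0.445,-0.415). I'll go round inside the post.

{"api": "jog_arm", "payload": {"increments": [[[0.34, -0.86, 0, 0, 0, 0, 1], [0.34, -0.86, 0, 0, 0, 0, 1], [0.34, -0.86, 0, 0, 0, 0, 1], [0.34, -0.86, 0, 0, 0, 0, 1], [0.34, -0.86, 0, 0, 0, 0, 1]]]}}

```text
time: 0.52
tool_pos: [0.1817, -0.5158, 0.303]
tcp_rot: [-3.117, -0.383, 0.0]
wrist_force: [0.4, 0.0, 0.2]
width: 1.0
grip_force: 0.0
```

{"api": "jog_arm", "payload": {"increments": [[[0.34, -0.86, 0, 0, 0, 0, 1], [0.34, -0.86, 0, 0, 0, 0, 1], [0.34, -0.86, 0, 0, 0, 0, 1], [0.34, -0.86, 0, 0, 0, 0, 1], [0.34, -0.86, 0, 0, 0, 0, 1]]]}}

```text
time: 0.93
tool_pos: [0.1999, -0.3782, 0.3033]
tcp_rot: [-3.117, -0.383, 0.0]
wrist_force: [0.6, -0.2, 0.4]
width: 1.003
grip_force: 0.0
```

Run:
```python
from h import *
np.set_printoptions(precision=4,suppress=True)
for n,cs in(("top",(225,256)),("side",(235,266))):
    d=np.load(f"pics/{n}0.npy");P=cloud(d,viewer.camera_params(n));w=(P[...,2]>.127)&(P[...,2]<.14);w[:,:cs[0]]=0;w[:,cs[1]:]=0;w[:190 if n=="top" else 180]=0;w[225:]=0
    uv=np.argwhere(w)[:,::-1].astype(np.float32);e,r=cv2.minEnclosingCircle(uv);print(n,len(uv),e,r,uv.min(0),uv.max(0),ray(n,*uv.mean(0),.133),P[w].mean(0))
```

```text
top 210 (238.3314666748047, 204.8932647705078) 8.332235336303711 [230. 197.] [246. 213.] [0.5048 0.0219 0.133 ] [0.5048 0.0219 0.1327]
side 176 (254.41175842285156, 199.0) 8.646352767944336 [246. 193.] [263. 205.] [0.5053 0.0263 0.133 ] [0.506  0.0253 0.132 ]
```

{"api": "jog_arm", "payload": {"increments": [[[0.92, -0.66, 0, 0, 0, 0, 1], [0.92, -0.66, 0, 0, 0, 0, 1], [0.92, -0.66, 0, 0, 0, 0, 1], [0.92, -0.66, 0, 0, 0, 0, 1], [0.92, -0.66, 0, 0, 0, 0, 1]]]}}

```text
time: 1.35
tool_pos: [0.3103, -0.2488, 0.3037]
tcp_rot: [3.118, 0.383, 0.0]
wrist_force: [1.1, -1.5, -0.1]
width: 0.999
grip_force: 0.0
```

{"api": "jog_arm", "payload": {"increments": [[[0.92, -0.66, 0, 0, 0, 0, 1], [0.92, -0.66, 0, 0, 0, 0, 1], [0.92, -0.66, 0, 0, 0, 0, 1], [0.92, -0.66, 0, 0, 0, 0, 1], [0.92, -0.66, 0, 0, 0, 0, 1]]]}}

```text
time: 1.77
tool_pos: [0.4203, -0.1192, 0.3036]
tcp_rot: [3.118, 0.384, -0.0]
wrist_force: [-0.2, -0.7, 0.3]
width: 1.002
grip_force: 0.0
```

{"api": "jog_arm", "payload": {"increments": [[[0, 0, 0, 0, 0, -0.9, 1], [0, 0, 0, 0, 0, -0.9, 1], [0, 0, 0, 0, 0, -0.9, 1], [0, 0, 0, 0, 0, -0.9, 1], [0, 0, 0, 0, 0, -0.9, 1]]]}}

```text
time: 2.18
tool_pos: [0.4196, -0.1205, 0.3033]
tcp_rot: [-2.939, -1.108, 0.001]
wrist_force: [-0.2, -0.1, 0.3]
width: 0.999
grip_force: 0.0
```

{"api": "jog_arm", "payload": {"increments": [[[0, 0, 0, 0, 0, -0.9, 1], [0, 0, 0, 0, 0, -0.9, 1], [0, 0, 0, 0, 0, -0.9, 1], [0, 0, 0, 0, 0, -0.9, 1], [0, 0, 0, 0, 0, -0.9, 1]]]}}

```text
time: 2.6
tool_pos: [0.4194, -0.1207, 0.3034]
tcp_rot: [-2.599, -1.763, 0.001]
wrist_force: [-0.3, -1.0, 0.9]
width: 1.001
grip_force: 0.0
```

{"api": "jog_arm", "payload": {"increments": [[[0, 0, 0, 0, 0, -0.9, 1], [0, 0, 0, 0, 0, -0.9, 1], [0, 0, 0, 0, 0, -0.9, 1], [0, 0, 0, 0, 0, -0.6, 1], [0, 0, 0, 0, 0, 0, 1]]]}}

```text
time: 3.02
tool_pos: [0.4195, -0.1207, 0.3034]
tcp_rot: [-2.261, -2.18, 0.001]
wrist_force: [-0.0, -0.4, 0.5]
width: 1.002
grip_force: 0.0
```

```bash
cat >> h.py <<'E'
def to(target,yaw=3.6+90):
    "remaining shift (units) in tool axes and turn about tool axes (units)"
    s=read_state();T=Ro.from_rotvec(s['tcp_rot']);G=Ro.from_euler('z',yaw,degrees=True)*Ro.from_euler('x',180,degrees=True)
    print("shift",np.round(T.inv().apply(np.array(target)-s['tool_pos'])/.03,3),"turn",np.round(np.degrees((T.inv()*G).as_rotvec())/6,3),"t",s['time'],"q",np.round(s['q'],2))
E
python3 -c "
from h import *
to([.510,-.081,.187])"
```

```text
shift [1.433 2.97  3.879] turn [-0.007 -0.003 -0.948] t 3.0167 q [-0.34 -0.2   2.08 -0.    1.26 -0.3 ]
```

{"api": "jog_arm", "payload": {"increments": [[[0, 0, 0, 0, 0, -0.95, 1], [0.28, 0.77, 0, 0, 0, 0, 1], [0.28, 0.77, 0, 0, 0, 0, 1], [0.28, 0.77, 0, 0, 0, 0, 1], [0.28, 0.77, 0, 0, 0, 0, 1]]]}}

```text
time: 3.43
tool_pos: [0.5106, -0.0812, 0.3036]
tcp_rot: [-2.155, -2.286, 0.0]
wrist_force: [0.0, -1.4, -0.1]
width: 1.003
grip_force: 0.0
```

{"api": "jog_arm", "payload": {"increments": [[[0, 0, 0.8, 0, 0, 0, 0.6], [0, 0, 0.8, 0, 0, 0, 0.3], [0, 0, 0.8, 0, 0, 0, 0.2], [0, 0, 0, 0, 0, 0, 0.2], [0, 0, 0, 0, 0, 0, 0.2]]]}}

```text
time: 3.85
tool_pos: [0.5087, -0.0813, 0.2302]
tcp_rot: [-2.151, -2.285, 0.004]
wrist_force: [-0.5, -0.2, 1.3]
width: 0.605
grip_force: 0.0
```

Run:
```python
from h import *
to([.510,-.081,.187])
a,_=viewer.read_camera("top");b,_=viewer.read_camera("side")
cv2.imwrite("pics/p1.png",np.hstack([cv2.resize(a[130:280,190:340],(400,400)),cv2.resize(b[90:270,190:370],(400,400))]))
```

```text
shift [0.007 0.051 1.441] turn [-0.042 -0.011 -0.024] t 3.85 q [-0.21  0.02  2.02 -0.    1.1  -0.27]
```

View pics/p1.png

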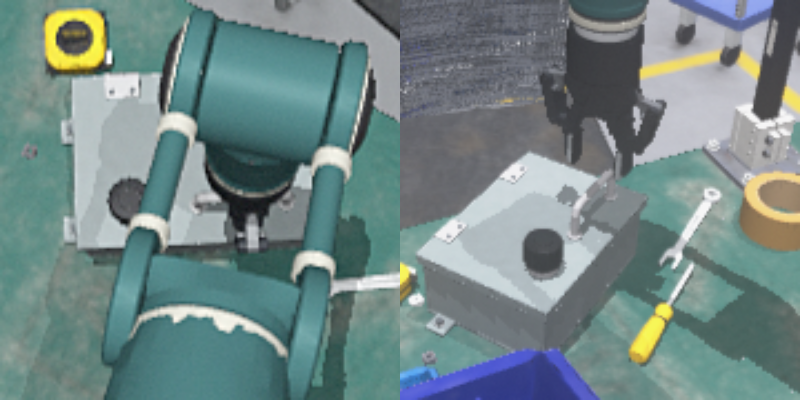

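The open fingers stand in line above the bar: side crop fingertips near (572,165) and (622,172), bar near (600,195). The knob and box are unobstructed. I'll go down and close gently.

{"api": "jog_arm", "payload": {"increments": [[[0, 0, 0.4, 0, 0, 0, 0.2], [0, 0, 0.4, 0, 0, 0, 0.2], [0, 0, 0.4, 0, 0, 0, 0.2], [0, 0, 0.2, 0, 0, 0, 0.2], [0, 0, 0, 0, 0, 0, 0.2]]], "force": 30}}

```text
time: 4.37
tool_pos: [0.5083, -0.0813, 0.1873]
tcp_rot: [-2.15, -2.286, 0.004]
wrist_force: [-0.6, 0.2, -0.5]
width: 0.601
grip_force: 0.0
```

{"api": "jog_arm", "payload": {"increments": [[[0, 0, 0, 0, 0, 0, -1], [0, 0, 0, 0, 0, 0, -1], [0, 0, 0, 0, 0, 0, -1], [0, 0, 0, 0, 0, 0, -1], [0, 0, 0, 0, 0, 0, -1]]], "force": 30}}

```text
time: 4.78
tool_pos: [0.5115, -0.0817, 0.1907]
tcp_rot: [2.15, 2.286, 0.004]
wrist_force: [5.7, 0.6, -2.6]
width: 0.106
grip_force: 29.8
```

{"api": "jog_arm", "payload": {"increments": [[[0, 0, 0, 0, 0, 0, -1], [0, 0, 0, 0, 0, 0, -1], [0, 0, 0, 0, 0, 0, -1], [0, 0, 0, 0, 0, 0, -1], [0, 0, 0, 0, 0, 0, -1]]]}}

```text
time: 5.2
tool_pos: [0.5115, -0.0817, 0.1907]
tcp_rot: [2.15, 2.286, 0.004]
wrist_force: [6.2, 1.2, -3.2]
width: 0.1
grip_force: 29.8
```

The bar is held: width 0.10 is about 8.5 mm. Next is a gentle trial pull of about 4 mm along the arc.

{"api": "jog_arm", "payload": {"increments": [[[0, 0.01, -0.03, 0, 0, 0, -1], [0, 0.01, -0.03, 0, 0, 0, -1], [0, 0.01, -0.03, 0, 0, 0, -1], [0, 0.01, -0.04, 0, 0, 0, -1], [0, 0, 0, 0, 0, 0, -1]]]}}

```text
time: 5.62
tool_pos: [0.5126, -0.0816, 0.194]
tcp_rot: [2.15, 2.286, 0.004]
wrist_force: [6.2, 0.7, -7.7]
width: 0.097
grip_force: 29.4
```

{"api": "jog_arm", "payload": {"increments": [[[0, 0.01, -0.03, 0, 0, 0, -1], [0, 0.01, -0.03, 0, 0, 0, -1], [0, 0.01, -0.03, 0, 0, 0, -1], [0, 0.01, -0.04, 0, 0, 0, -1], [0, 0, 0, 0, 0, 0, -1]]]}}

```text
time: 6.03
tool_pos: [0.5141, -0.0815, 0.1977]
tcp_rot: [2.15, 2.286, 0.004]
wrist_force: [8.3, 0.3, -9.2]
width: 0.104
grip_force: 29.3
```

Run:
```python
from h import *
s=read_state();print(s['tool_pos'],s['wrist_force'],s['torque'])
c=viewer.camera_params("side");d0=np.load("pics/side0.npy");im,d=viewer.read_camera("side")
P=cloud(d,c);P0=cloud(d0,c)
# compare heights of front-left cover area/knob between shots
w=np.zeros(d.shape,bool);w[190:245,200:262]=1;m=w&(P0[...,2]>.08)&(P[...,2]>.08)&(d>0)&(d0>0)&(abs(d-d0)<.03)
print(m.sum(),np.median((P-P0)[m],0),np.median((d-d0)[m]))
```

```text
[ 0.51405925 -0.08150012  0.19767522] [ 8.29689035  0.32446253 -9.24511016] [ 0.05996842 -1.20674887  0.011422  ]
1825 [-0.00227438  0.00275741  0.00325854] -0.0048424006
```

{"api": "jog_arm", "payload": {"increments": [[[0, 0.02, -0.05, 0, 0, 0, -1], [0, 0.02, -0.05, 0, 0, 0, -1], [0, 0.02, -0.05, 0, 0, 0, -1], [0, 0.02, -0.05, 0, 0, 0, -1], [0, 0, 0, 0, 0, 0, -1]]]}}

```text
time: 6.5
tool_pos: [0.5166, -0.0814, 0.2036]
tcp_rot: [2.15, 2.286, 0.005]
wrist_force: [9.8, -0.1, -11.1]
width: 0.098
grip_force: 29.1
```

```bash
cat > cov.py <<'E'
from h import *
def ang(d,c,d0=None):
    P=cloud(d,c);X=P@np.array([.998,.063,0]);Y=P@np.array([-.063,.998,0])
    w=(d>0)&(X>.48)&(X<.60)&(Y>.0)&(Y<.045)&(P[...,2]>.08)&(P[...,2]<.125)&((X-.506)**2+(Y+.009)**2>.028**2)
    w&=(X>.53)
    a=np.polyfit(X[w],P[...,2][w],1);return w.sum(),-np.arctan(a[0]),a@[.51,1],a@[.60,1]
E
python3 - <<'E'
from cov import *
s=read_state();print(s['tool_pos'],s['wrist_force'])
c=viewer.camera_params("side");print(ang(np.load("pics/side0.npy"),c))
im,d=viewer.read_camera("side");print(ang(d,c))
a,_=viewer.read_camera("top")
cv2.imwrite("pics/p2.png",cv2.resize(im[120:270,190:340],(600,600)))
E
```

```text
[ 0.5166223  -0.08135705  0.20364815] [  9.78144528  -0.09829715 -11.07379634]
(np.int64(420), np.float64(0.003976621990157203), np.float64(0.09160487419594641), np.float64(0.0912469763302883))
(np.int64(417), np.float64(0.09763204269257642), np.float64(0.10330965790723401), np.float64(0.09449474829813984))
```

View pics/p2.png

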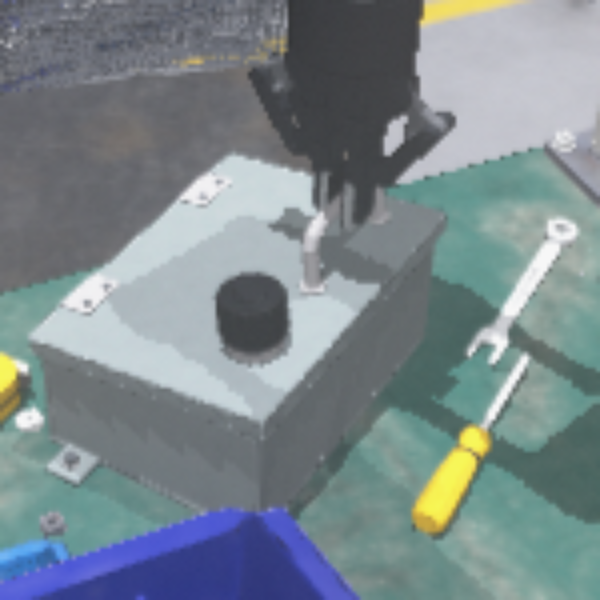

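The cover plane has tipped up by 0.094 rad (0.004 when shut), well past the 0.014 rad play, and the crop shows it lifting at its front edge. So it is free and I won't touch the knob. I'll go on lifting along the arc with a firmer grip.

{"api": "jog_arm", "payload": {"increments": [[[0, 0.08, -0.14, 0, 0, 0, -1], [0, 0.085, -0.138, 0, 0, 0, -1], [0, 0.09, -0.136, 0, 0, 0, -1], [0, 0.095, -0.134, 0, 0, 0, -1], [0, 0.1, -0.13, 0, 0, 0, -1]]], "force": 60}}

```text
time: 7.02
tool_pos: [0.5277, -0.0807, 0.2228]
tcp_rot: [-2.151, -2.288, 0.003]
wrist_force: [3.0, -2.7, -11.4]
width: 0.089
grip_force: 58.1
```

{"api": "jog_arm", "payload": {"increments": [[[0, 0.095, -0.126, 0, 0, 0, -1], [0, 0.1, -0.123, 0, 0, 0, -1], [0, 0.103, -0.12, 0, 0, 0, -1], [0, 0.107, -0.116, 0, 0, 0, -1], [0, 0.11, -0.113, 0, 0, 0, -1]]]}}

```text
time: 7.43
tool_pos: [0.543, -0.0797, 0.2422]
tcp_rot: [-2.151, -2.288, 0.003]
wrist_force: [-1.9, -3.3, -4.7]
width: 0.09
grip_force: 58.3
```

{"api": "jog_arm", "payload": {"increments": [[[0, 0.115, -0.108, 0, 0, 0, -1], [0, 0.119, -0.104, 0, 0, 0, -1], [0, 0.122, -0.1, 0, 0, 0, -1], [0, 0.125, -0.096, 0, 0, 0, -1], [0, 0.128, -0.092, 0, 0, 0, -1]]]}}

```text
time: 7.85
tool_pos: [0.5608, -0.0787, 0.2578]
tcp_rot: [-2.15, -2.287, 0.005]
wrist_force: [-10.1, -3.5, 5.5]
width: 0.086
grip_force: 59.0
```

{"api": "jog_arm", "payload": {"increments": [[[0, 0.125, -0.098, 0, 0, 0, -1], [0, 0.128, -0.094, 0, 0, 0, -1], [0, 0.132, -0.09, 0, 0, 0, -1], [0, 0.136, -0.084, 0, 0, 0, -1], [0, 0.139, -0.08, 0, 0, 0, -1]]]}}

```text
time: 8.27
tool_pos: [0.5815, -0.0774, 0.271]
tcp_rot: [-2.152, -2.288, 0.002]
wrist_force: [-4.9, -3.0, -3.9]
width: 0.083
grip_force: 58.4
```

Run:
```python
from h import *
s=read_state();print(s['tool_pos'],s['wrist_force'],s['q'])
b,_=viewer.read_camera("side");cv2.imwrite("pics/p3.png",cv2.resize(b[90:270,180:360],(600,600)))
```

```text
[ 0.58150252 -0.07737386  0.27102029] [-4.90990159 -3.02834389 -3.94228902] [-1.74471021e-01  1.21663811e-01  1.83404885e+00 -6.18656285e-04
  1.18689114e+00 -2.35804914e-01]
```

View pics/p3.png

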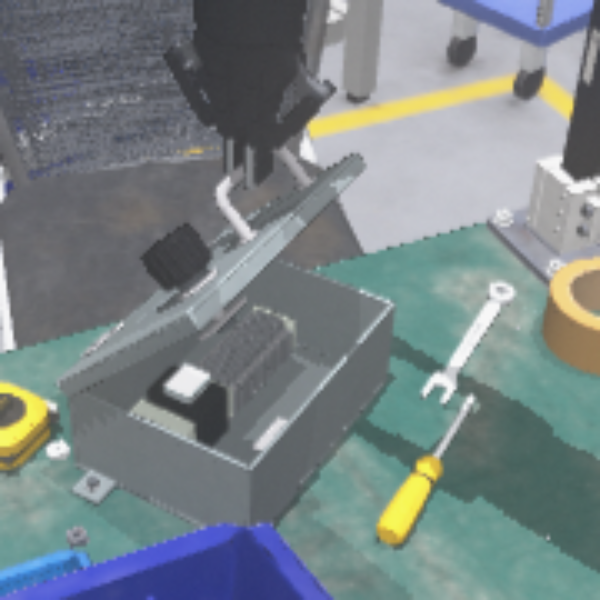

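The crop shows the cover raised to about 45° with the bar still in the fingers (around (240,180)), and the box interior exposed. I'll lift about 12° more for margin.

{"api": "jog_arm", "payload": {"increments": [[[0, 0.145, -0.062, 0, 0, 0, -1], [0, 0.147, -0.057, 0, 0, 0, -1], [0, 0.149, -0.052, 0, 0, 0, -1], [0, 0.151, -0.047, 0, 0, 0, -1], [0, 0.152, -0.042, 0, 0, 0, -1]]]}}

```text
time: 8.73
tool_pos: [0.6045, -0.076, 0.2804]
tcp_rot: [2.151, 2.288, 0.001]
wrist_force: [-5.8, -2.2, 4.2]
width: 0.087
grip_force: 58.7
```

{"api": "jog_arm", "payload": {"increments": [[[0, 0.14, -0.035, 0, 0, 0, -1], [0, 0.05, -0.01, 0, 0, 0, -1], [0, 0, 0, 0, 0, 0, -1], [0, 0, 0, 0, 0, 0, -1], [0, 0, 0, 0, 0, 0, -1]]]}}

```text
time: 9.15
tool_pos: [0.61, -0.0757, 0.2817]
tcp_rot: [2.151, 2.288, 0.001]
wrist_force: [-5.0, -4.0, 4.6]
width: 0.089
grip_force: 59.0
```

{"api": "jog_arm", "payload": {"increments": [[[0, 0, 0, 0, 0, 0, -1], [0, 0, 0, 0, 0, 0, -1], [0, 0, 0, 0, 0, 0, -1], [0, 0, 0, 0, 0, 0, -1], [0, 0, 0, 0, 0, 0, -1]]]}}

```text
time: 9.57
tool_pos: [0.6099, -0.0757, 0.2817]
tcp_rot: [2.151, 2.288, 0.001]
wrist_force: [-4.8, -2.8, 4.1]
width: 0.084
grip_force: 59.0
```

Run:
```python
from h import *
s=read_state();print(s['tool_pos'],s['wrist_force'],s['joint_vel'])
b,d=viewer.read_camera("side");cv2.imwrite("pics/p4.png",cv2.resize(b[90:270,180:360],(600,600)))
P=cloud(d,viewer.camera_params("side"));X=P@np.array([.998,.063,0]);Y=P@np.array([-.063,.998,0]);Z=P[...,2]
hx=.510*.998-.081*.063+.130; r=np.hypot(X-hx,Z-.087);a=np.degrees(np.arctan2(Z-.087,hx-X))
w=(d>0)&(Y>-.14)&(Y<.07)&(r>.07)&(r<.17)&(a>15);print(np.histogram(a[w],bins=np.arange(15,120,5)))
```

```text
[ 0.60994897 -0.0756719   0.2816927 ] [-4.78462942 -2.76744932  4.08842835] [ 0.00123488  0.00093408 -0.00019537  0.00096866  0.00040057 -0.00177043]
(array([  0,   0,   0,   0,   0,   2,  61, 158, 474,  76, 129, 202, 111,
        77,  10,   1,   0,   0,   0,   0]), array([ 15,  20,  25,  30,  35,  40,  45,  50,  55,  60,  65,  70,  75,
        80,  85,  90,  95, 100, 105, 110, 115]))
```

View pics/p4.png

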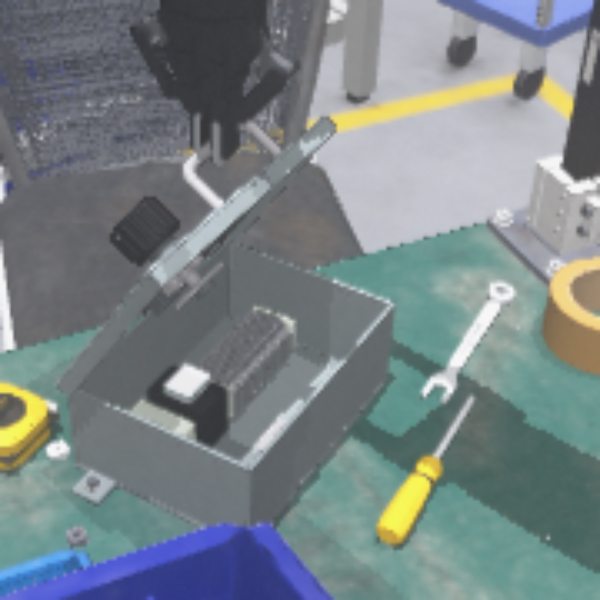

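The crop shows the cover at about 57° (face angles cluster at 55–60°), with the bar still between the fingers near (205,160). The arm is still and the tools haven't been touched. I'll hand it in.

```bash
python3 -c "
from workcell import bot
print(bot.finish_job())"
```

```text
the job is handed in; nothing more can be done
None
```

The cover came up on the trial pull, so I left the knob alone and lifted it; the arm is holding it still by the handle at about 57°, the three tools were not touched, and the job is handed in.

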